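# Dimmer off, lamp cap held half-way to its lock

### The job

Turn the lamp's dimmer all the way off (anticlockwise to its end stop), then put the steel bayonet cap into the mouth of the lantern lamp, press it fully down against its spring and twist it clockwise half-way to its lock, about an eighth of a turn, so that it has not clicked. Finish while still gripping the cap and holding it there, pressed down and half turned, so that I can check its rim before it is locked; leave the other things on the table where they are.

Things in the scene. Friction and masses are not known exactly. Their poses are not given: they have to be found in the camera images.
- dimmer (a joint): dimmer knob angle, rad: 0 = off, the anticlockwise end stop (seen from above); grows clockwise, up to 2.6. It stays where it is left (friction 0.04 N m, no spring). It starts between 0.6 and 1.3.
- dimmer_grip (a point): point on the white dimmer knob's vertical axis at the height to grip; the knob (44 mm across) has a raised bar grip across its top along this frame's x axis, to be pinched across (along its y); turns with the knob; z up. It stands on a fixed white base on the table, separate from the lamp.
- cap_center (a point): centre, half-way up, of the loose steel bayonet cap (0.11 to 0.18 kg, 55 mm tall). From the bottom: round plug 55 mm across, 16 mm tall; rim disc 88 mm across, 5 mm thick (its underside 11.5 mm below this point); dark wooden bar grip on top. x along the bar, z up; a half turn about z gives the same cap. It starts standing on its plug on the table.
- cap_bar (a point): middle of the top of the cap's bar grip, 27.5 mm above cap_center, same axes. The bar is 50 mm long (along x), 14 mm wide (along y, pinch it so) and reaches 34 mm down to the top of the rim disc.
- cap_lug (a point): outer tip of one of the cap's two lugs, half-way up it. The lugs stick out of the plug along +x and -x, in line with the bar, to 36 mm from the axis; each is 10 mm wide, 5 mm tall (its foot 1 mm above the plug's foot, its top 10 mm under the rim disc).
- lamp_mouth (a point): centre of the lantern lamp's open mouth, at the top face of its steel collar, 110 mm above the table; fixed, z up, x through both entry notches. Mouth 60 mm across, collar 90, foot 116. A spring plate lies 8 mm below; seating the cap (rim disc flat on the collar, cap_center 11.5 mm above this point) takes about 6 N less the cap's weight. Let go part-turned, the cap springs up 4 mm.
- lamp_notch (a point): one of the mouth's two entry notches for the lugs (the other is opposite), 34 mm from the axis on the +x side of lamp_mouth, top of the collar; 18 mm wide, out to 39 mm from the axis. The cap goes in with its x axis along lamp_mouth's x (either way round). Seated, its lugs lie under a 6 mm flange and it turns clockwise only (seen from above, yaw decreasing).
- lamp_lock (a point): place of one lock recess, 34 mm from the axis on the -y side of lamp_mouth, 90 degrees clockwise from a notch, under the collar (unseen). From 85 to 95 degrees the lugs can spring up 3 mm more here: the lock click. Half-way is 45 degrees, with the bar midway between the notch and this place.
- tumbler: bystander, not to be moved: frosted glass tumbler, 72 mm across, 95 mm tall, open at the top; origin at the centre of its underside, z up
- bead_dish: bystander, not to be moved: low white ceramic dish with an evil-eye bead motif, 100 mm across, 22 mm tall; origin at the centre of its underside, z up
- glasses_case: bystander, not to be moved: black plastic sunglasses case, 160 mm (along its y) x 65 mm x 40 mm tall; origin at the centre of its underside, z up
- keyring: bystander, not to be moved: chrome ring, 36 mm across, with two keys, about 70 mm long, 4 mm thick, lying flat; origin at the centre of its underside (of the ring), z up
- shoe_brush: bystander, not to be moved: wooden shoe brush lying on its bristles, 165 mm (along its x) x 50 mm x 40 mm tall; origin at the centre of its underside, z up
- cologne: bystander, not to be moved: amber glass cologne bottle with a black cap, 52 mm across, 150 mm tall; origin at the centre of its underside, z up
Not all that is in view belongs to the job. What is shaped like the part that bears cap_center but orange or red is not meant.

How it is judged:
By the outcome, as a careful person would: the job done as asked, in the order asked, and still so for the second after the job is handed in, while the arm keeps its last pose, push and grip.
It also fails if it takes over 58 s, if anything falls off the work surface, if the arm or the gripper's body presses on something with over 40 N, if the wrist force passes 120 N, or if a joint passes its speed limit or range.

### The arm

A 6-joint arm with a two-finger parallel gripper is mounted at the origin on the work surface. World frame = base frame: x ahead of the robot, y to its left, z up, the work surface at z = 0. Lengths are in m, angles in rad, forces in N, time in s.
With the tool pointing down it reaches from about 0.325 to 1 m from the base axis. Payload 5.1 kg.
Tool frame: the origin (TCP) lies on the centre line of the jaws, within the pads' length; the fingertips stand 14 mm ahead of it and the grasp point (between the pads) lies 5 mm behind it; z points along the fingers, y is the line along which they close (so a half turn about z gives the same grasp; the last joint's range is limited). The gripper opens to 85 mm and grips with 20 to 120 N. Pads are 22 mm wide; open, the fingers measure 114 mm over their backs; the gripper's body (76 mm by 85 mm) begins 54 mm behind the grasp point. The pads swing forward as they close: fully open they stand 13 mm farther back than shut.
Start: joints at [1.139, 0.124, 1.65, -0, 1.367, -0.083], TCP at [0.222, 0.611, 0.245] pointing down, gripper open.
Joint ranges: [-2.61, 2.61], [-1.02, 2.33], [0.03, 2.71], [-1.35, 4.49], [0.32, 2.68], [-2.91, 2.91]. Speed limits (rad/s): [2.57, 2.57, 3.14, 3.14, 3.14, 3.14].

### API

Orientations are given as a unit quaternion [w, x, y, z].
In Python, from cell import manip gives the robot as it stands. Calls block until the motion is done:
- manip.goto(position, orientation): joint-space move of the TCP to a pose.
- manip.movel(position, attitude=None, rate=0.15, guard=None): straight line of the TCP; attitude=None keeps the orientation; rate is the mean speed in m/s. With guard (N) it stops when the force on the tool has changed by that much, and returns True; else False.
- manip.move_joints(angles): joint-space move.
- manip.set_gripper(opening): finger opening in m; the grip force is fixed at half the most; returns when the fingers have stopped.
- manip.pause(seconds).
- manip.solve_ik(position, orientation): joint angles nearest the present ones, or None.
- manip.observe(): the state.
- manip.get_image(name): name is "side" or "top"; returns a dict with "color" (384x512x3 uint8, blue, green, red), "camera_matrix" (3x3 intrinsics, pixels), "k1" (the pictures are not rectified: a ray, as slopes to the right and down, at radius r is drawn at 1 + k1 r^2 times it, then the intrinsics apply), "view" (4x4, takes a point from world to camera coordinates). Camera axes: x right, y down, z forward; pixel columns grow to the right and rows downward; lengths in m; the calibration is good to about 2 mm. A picture is of the moment at which its call begins. There is no depth.
A pose or a line that the arm cannot do raises manip.PlanningError and nothing moves.
- manip.close_job(): hands the job in; it is judged then, once.
The state is a dict: "t": time; "joint_pos": joint angles; "joint_vel": joint speeds; "joint_efforts": joint torques, N m; "tcp_pos": TCP position; "orientation": TCP orientation; "contact_force": force on the tool from outside, world axes, zero at the start; "torque": the same for the moment, N m; "opening": finger opening in m; "grasp_force": force on a finger pad.
Only numpy, scipy, OpenCV 4.12 (cv2) and the standard library are available. Lean on these libraries where they do the work, as an engineer would, in place of code of your own. Each camera call takes 0.05 s, during which the arm holds its last target. There are 200 camera calls.

## Working session

There is one attempt and no reset: what is moved stays moved. The work goes in short steps, each a Python script; the robot and the scene stay as the last script left them, time stands still between calls to the robot, and variables do not carry over. Pictures are saved under pics/ and viewed, at most 10 in all, crops included, and the job is handed in when it is done.

```bash
mkdir -p pics; cat > h.py <<'E'
import numpy as np, cv2
from cell import manip
def snap(n,f=None):
    im=manip.get_image(n)
    if f: cv2.imwrite('pics/'+f,im["color"])
    np.save('pics/%s.npy'%n,im,allow_pickle=True)
    return im
def load(n): return np.load('pics/%s.npy'%n,allow_pickle=True).item()
def ray(im,uv):
    K=np.array(im["camera_matrix"],float);k=float(im["k1"])
    p=cv2.undistortPoints(np.array([[uv]],float),K,np.array([k,0,0,0,0.]))[0,0]
    V=np.array(im["view"]);R=V[:3,:3];return -R.T@V[:3,3], R.T@np.array([p[0],p[1],1])
def onz(im,uv,z):
    c,d=ray(im,uv);return c+d*(z-c[2])/d[2]
def proj(im,P):
    V=np.array(im["view"]);r=cv2.Rodrigues(V[:3,:3])[0]
    return cv2.projectPoints(np.array(P,float).reshape(-1,1,3),r,V[:3,3],np.array(im["camera_matrix"],float),np.array([im["k1"],0,0,0,0.]))[0][:,0]
def down(yaw): # tool z down; tool x at angle yaw in world, y = closing line
    return np.array([0,np.cos(yaw/2),np.sin(yaw/2),0])
E
python3 - <<'E'
from h import *
for n in("side","top"):
    im=snap(n,n+'0.png'); c,d=ray(im,(256,192)); print(n,c.round(3),onz(im,(256,192),0).round(3),im["k1"],im["camera_matrix"][0][0])
print(manip.observe())
E
ls
```

```text
side [0.53  0.841 1.075] [ 0.541 -0.059  0.   ] 0.01409357196529156 485.19420613367134
top [ 0.317 -0.005  1.437] [0.528 0.    0.   ] -0.18307985625471943 463.3741897410536
{'t': 0.1, 'joint_pos': array([ 1.13941734e+00,  1.24471768e-01,  1.65152922e+00,  5.87331245e-06,
        1.36751764e+00, -8.26292960e-02]), 'joint_vel': array([-0.00102929, -0.00044471, -0.00222111, -0.00019625,  0.00108187,
       -0.0003812 ]), 'joint_efforts': array([ 1.91651848e-04, -4.24932575e+01, -3.66649997e+01, -8.99679094e-05,
        3.98895601e-03, -1.12636241e-05]), 'tcp_pos': array([0.22194339, 0.61037576, 0.24416015]), 'orientation': array([-2.47557312e-04,  1.73493005e-01,  9.84834631e-01, -9.30627641e-04]), 'contact_force': array([ 0.06874464,  0.5249182 , -0.31130577]), 'torque': array([-0.0056106 ,  0.00376095,  0.01905201]), 'grasp_force': 0.0, 'opening': 0.0853876744949174}
h.py
pics
```

View pics/top0.png

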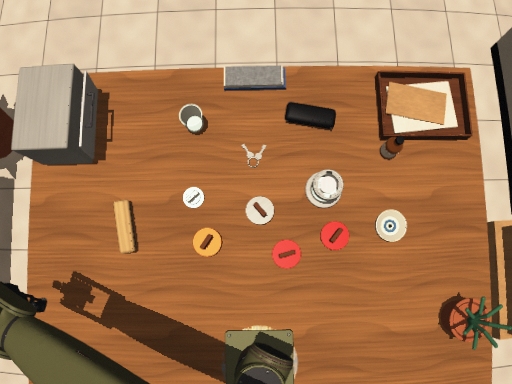

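View pics/side0.png

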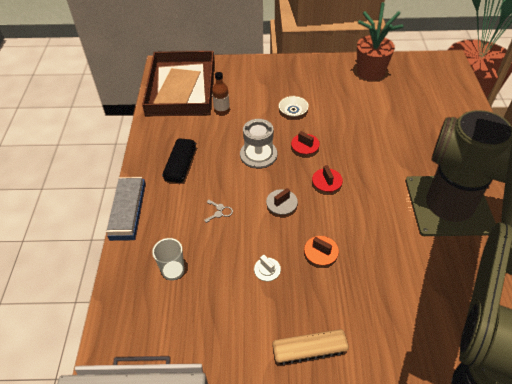

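The top view shows the steel cap at (260,210), orange and red decoys at (207,242), (286,254) and (335,236), the dimmer at (193,198) and the lamp at (325,188). In the side view, the cap is at (282,202), the lamp at (258,140) and the dimmer at (267,267). I'll enlarge these.

```bash
python3 - <<'E'
from h import *
t,s=load("top"),load("side")
def crop(im,u,v,w=32): return cv2.resize(im["color"][v-w:v+w,u-w:u+w],(260,260),interpolation=cv2.INTER_CUBIC)
m=np.vstack([np.hstack([crop(t,260,210),crop(t,325,188),crop(t,193,198)]),np.hstack([crop(s,282,202),crop(s,258,140),crop(s,267,267)])])
cv2.imwrite('pics/crops.png',m)
# dark bar of cap in both views, disc blobs
for n,im,u,v in(("top",t,260,210),("side",s,282,202)):
    c=im["color"].astype(int); w=24; r=c[v-w:v+w,u-w:u+w]
    gray=(r.max(2)-r.min(2)<25)&(r.min(2)>100)
    cnt=max(cv2.findContours(gray.astype(np.uint8),0,1)[0],key=cv2.contourArea)
    print(n,'disc',cv2.fitEllipse(cv2.convexHull(cnt)), 'off',u-w,v-w)
E
```

```text
Traceback (most recent call last):
cv2.error: OpenCV(4.12.0) /io/opencv/modules/imgproc/src/shapedescr.cpp:361: error: (-201:Incorrect size of input array) There should be at least 5 points to fit the ellipse in function 'fitEllipseNoDirect'
```

View pics/crops.png

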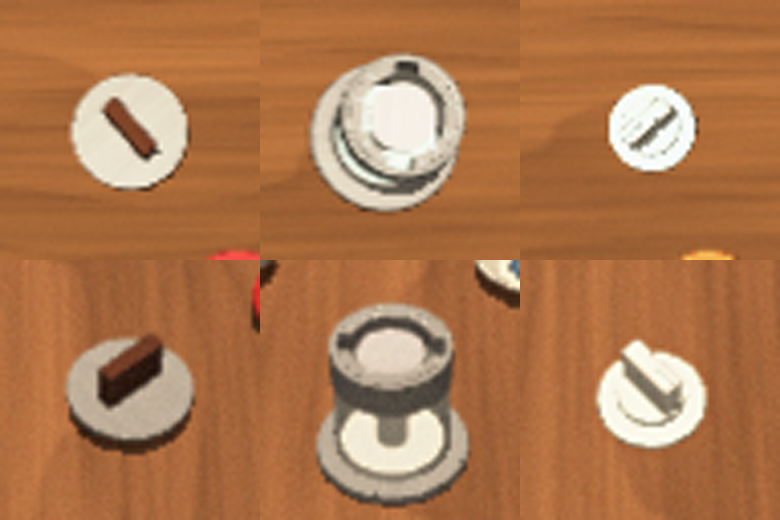

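The crops show the cap bar running diagonally, the lamp notches at about top-crop (408,67) and side-crop (348,345)/(436,345), and the dimmer bar running diagonally.

```bash
python3 - <<'E'
from h import *
t,s=load("top"),load("side")
S=260/64
def pt(u,v,cu,cv,w=32): return ((cu+.5)/S-.5+u-w,(cv+.5)/S-.5+v-w)
def nonwood(im,u,v,w=32):
    h=cv2.cvtColor(im["color"],cv2.COLOR_BGR2HSV)[v-w:v+w,u-w:u+w]
    return h
def hull(im,u,v,z,w=24):
    h=nonwood(im,u,v,w); m=((h[...,1]<90)&(h[...,2]>110)).astype(np.uint8)
    c=max(cv2.findContours(m,0,1)[0],key=cv2.contourArea); c=cv2.convexHull(c)
    P=np.array([onz(im,p[0]+[u-w,v-w],z)[:2] for p in c]).astype(np.float32)
    (cx,cy),r=cv2.minEnclosingCircle(P*1000); e=cv2.fitEllipse(P*1000); return np.round((cx,cy,r),1),np.round(e[0],1),np.round(e[1],1)
print('cap top',hull(t,260,210,.021),'side',hull(s,282,202,.021))
print('dim base top(z0.015?)',hull(t,193,198,.015),'side',hull(s,267,267,.015))
# cap bar top-face edges: mid of the long axis
def bar(im,u,v,z,lo,hi,w=20):
    h=cv2.cvtColor(im["color"],cv2.COLOR_BGR2HSV)[v-w:v+w,u-w:u+w]
    return h
for n,im,u,v in(("top",t,260,210),("side",s,282,202)):
    w=11;g=im["color"][v-w:v+w,u-w:u+w].astype(int); m=(g[...,2]-g[...,0]>35)
    if n=="side": m&=g[...,2]>90   # lit top face only
    y,x=np.nonzero(m); P=np.array([onz(im,(a+u-w,b+v-w),.055)[:2] for a,b in zip(x,y)])*1000
    d=np.cov(P.T); ev,V=np.linalg.eigh(d); print(n,'bar',len(x),P.mean(0).round(1),np.degrees(np.arctan2(V[1,1],V[0,1])).round(1),np.sqrt(12*ev).round(1))
# lamp
print('notch top',onz(t,pt(325,188,408-260,67),.11))
print('side notches',onz(s,pt(258,140,348-260,85),.11),onz(s,pt(258,140,436-260,85),.11))
print('collar top-view centre',onz(t,pt(325,188,403-260,117),.11),'side',onz(s,pt(258,140,391-260,85),.11))
# dimmer bar dark face ends (top view): edge line
for z in(.03,.04):print('dimbar top',onz(t,pt(193,198,632-520,148),z)[:2],onz(t,pt(193,198,676-520,112),z)[:2])
print('dimbar side topface ends',[onz(s,pt(267,267,a-520,b-260),.045)[:2] for a,b in((632,347),(672,390))])
E
```

```text
cap top (array([469.4,  -9.1,  43.7]), array([469.4,  -9.2]), array([86.7, 86.9])) side (array([470.2,  -7.4,  43.6]), array([470.1,  -6.8]), array([84.8, 86.8]))
dim base top(z0.015?) (array([513.5, 196.3,  33.7]), array([513.4, 196.2]), array([66.1, 66.8])) side (array([516.5, 201.1,  38. ]), array([515.8, 203. ]), array([65.7, 75.1]))
top bar 111 [470.6  -9. ] -137.7 [44.4 63.3]
side bar 330 [471.8  22.3] 96.5 [62.4 79.7]
notch top [ 0.56690472 -0.21461782  0.11      ]
side notches [ 0.56342294 -0.20907317  0.11      ] [ 0.50027963 -0.20747403  0.11      ]
collar top-view centre [ 0.53052848 -0.209436    0.11      ] side [ 0.53255375 -0.20829322  0.11      ]
dimbar top [0.49609689 0.2092326 ] [0.52307456 0.17574642]
dimbar top [0.49482761 0.20771288] [0.52161355 0.17446468]
dimbar side topface ends [array([0.52666816, 0.18686845]), array([0.50303612, 0.21773253])]
```

```bash
python3 - <<'E'
from h import *
t,s=load("top"),load("side")
def crop(im,u,v,lo,w=16,z=380):
    g=im["color"][v-w:v+w,u-w:u+w].astype(float); g=np.clip((g-lo)/(255-lo),0,1)**2*255
    return cv2.resize(g.astype(np.uint8),(z,z),interpolation=cv2.INTER_CUBIC)
m=np.hstack([crop(t,193,198,120),crop(s,267,267,120)]);cv2.imwrite('pics/dim.png',m)
for n,im,u,v in(("top",t,260,210),("side",s,282,202)):
    w=18;g=im["color"][v-w:v+w,u-w:u+w].astype(int); yy,xx=np.mgrid[-w:w,-w:w]
    h=np.array(cv2.cvtColor(g.astype(np.uint8),cv2.COLOR_BGR2HSV)); m=(h[...,1]>110)&(xx**2+yy**2<(13 if n=="top" else 12)**2)
    if n=="side": m&=(np.abs(yy+2)<13)
    k=cv2.connectedComponentsWithStats(m.astype(np.uint8)); 
    print(n,k[2],k[3]); i=k[1][w,w] or 1+np.argmax(k[2][1:,4]); y,x=np.nonzero(k[1]==i)
    for z in(.055,.04):
      P=np.array([onz(im,(a+u-w,b+v-w),z)[:2] for a,b in zip(x,y)])*1000
      r=cv2.minAreaRect(P.astype(np.float32)); ev,V=np.linalg.eigh(np.cov(P.T)); print(z,r,np.degrees(np.arctan(V[1,1]/V[0,1])),P.mean(0))
E
```

```text
top [[   0    0   36   36 1229]
 [  12   10   12   14   67]] [[17.5093572  17.52969894]
 [17.32835821 16.95522388]]
0.055 ((468.3757629394531, -9.078941345214844), (45.375667572021484, 12.731146812438965), 39.46598815917969) 38.85597529665808 [468.56255428  -8.93945054]
0.04 ((470.0132751464844, -9.127490997314453), (45.86811447143555, 12.8693265914917), 39.465980529785156) 38.855975296658094 [470.20208238  -8.98648463]
side [[   0    0   36   36 1163]
 [  11    7   14   15  133]] [[17.54170249 18.00085985]
 [17.13533835 13.12030075]]
0.055 ((473.02996826171875, 5.97889518737793), (53.25518798828125, 27.422639846801758), 40.76889419555664) 51.68610999742712 [472.25058944   6.36415829]
0.04 ((472.1955261230469, -6.3070220947265625), (54.0383186340332, 27.825876235961914), 40.76890182495117) 51.686109997427145 [471.40466418  -5.91609698]
```

View pics/dim.png

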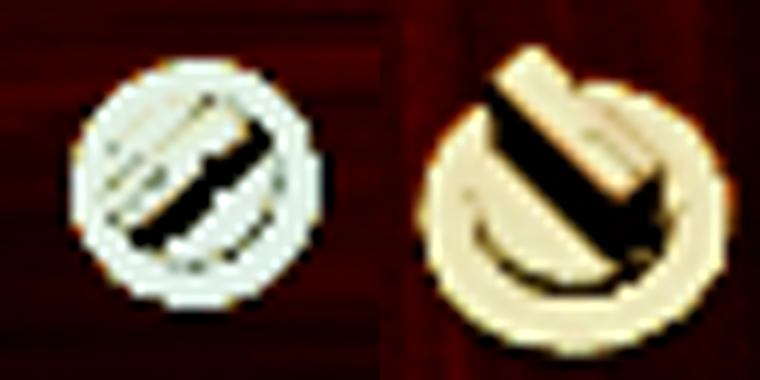

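In the stretched crop, the centre of the bar's top face is at (178,167) in the top view (left) and (195,120) in the side view (right). I'll triangulate it.

```bash
python3 - <<'E'
from h import *
t,s=load("top"),load("side");S=380/32
def q(u,v,a,b): return ((a+.5)/S-.5+u-16,(b+.5)/S-.5+v-16)
def tri(p1,p2):
    c1,d1=ray(t,p1);c2,d2=ray(s,p2);A=np.c_[d1,-d2];x=np.linalg.lstsq(A,c2-c1,rcond=None)[0];a,b=c1+d1*x[0],c2+d2*x[1];return ((a+b)/2).round(4),np.linalg.norm(a-b).round(4)
T=lambda a,b:q(193,198,a,b);D=lambda a,b:q(267,267,a,b)
print('bar top',tri(T(178,167),D(195,120)))
print('bar ends',tri(T(127,222),D(260,178)),tri(T(230,112),D(131,62)))
# outer white disc: centre top view (197,183); side (197,215)
print('base',tri(T(197,183),D(197,215)))
# lamp collar centre
S2=260/64
L=lambda u,v,a,b:((a+.5)/S2-.5+u-32,(b+.5)/S2-.5+v-32)
print('collar',tri(L(325,188,143,117),L(258,140,131,85)))
# arms ik reach check
for p,y in(((.5135,.197,.15),-.9),((.47,-.0085,.15),.7),((.5315,-.209,.25),0)):
  for k in(-np.pi,0,np.pi): 
    r=manip.solve_ik(p,down(y+k)); print(p,k,None if r is None else r.round(2))
E
```

```text
bar top (array([0.5148, 0.1975, 0.0401]), np.float64(0.0005))
bar ends (array([0.5012, 0.2108, 0.0384]), np.float64(0.0011)) (array([0.5283, 0.1839, 0.0416]), np.float64(0.0002))
base (array([0.515 , 0.1979, 0.003 ]), np.float64(0.0008))
collar (array([ 0.5317, -0.2099,  0.1083]), np.float64(0.0018))
(0.5135, 0.197, 0.15) -3.141592653589793 [ 0.27 -0.02  1.96 -0.    1.2  -0.4 ]
(0.5135, 0.197, 0.15) 0 [ 0.27 -0.02  1.96 -0.    1.2   2.74]
(0.5135, 0.197, 0.15) 3.141592653589793 [ 0.27 -0.02  1.96 -0.    1.2  -0.4 ]
(0.47, -0.0085, 0.15) -3.141592653589793 [-0.13 -0.21  2.13 -0.    1.21 -2.4 ]
(0.47, -0.0085, 0.15) 0 [-0.13 -0.21  2.13 -0.    1.21  0.74]
(0.47, -0.0085, 0.15) 3.141592653589793 [-0.13 -0.21  2.13 -0.    1.21 -2.4 ]
(0.5315, -0.209, 0.25) -3.141592653589793 [-0.47 -0.05  1.82 -0.    1.37 -2.04]
(0.5315, -0.209, 0.25) 0 [-0.47 -0.05  1.82 -0.    1.37  1.1 ]
(0.5315, -0.209, 0.25) 3.141592653589793 [-0.47 -0.05  1.82 -0.    1.37 -2.04]
```

```bash
python3 - <<'E'
from h import *
c=np.array([.5148,.1972]);y=np.radians(132)
manip.goto([*c,.15],down(y)); manip.set_gripper(.045)
hit=manip.movel([*c,.038],rate=.12,guard=6); o=manip.observe(); print(hit,o["t"],o["tcp_pos"],o["contact_force"].round(1))
if not hit:
    manip.set_gripper(.0); o=manip.observe(); print(o["t"],o["opening"],o["grasp_force"],o["contact_force"].round(1),o["torque"].round(3))
    j=np.array(o["joint_pos"])
    for i in range(3):
        j[5]-=.12; manip.move_joints(j); o=manip.observe(); print(round(o["t"],2),o["joint_pos"][5].round(3),o["contact_force"].round(1),o["torque"].round(3),o["opening"])
snap("side",'g1.png')
E
```

```text
False 3.525 [0.51558465 0.19741697 0.03891004] [ 0.1 -1.3 -0.3]
3.9083 0.012824955993641982 59.73396599292755 [-3.  -2.   6.1] [-0.36   0.501 -0.004]
4.16 -0.582 [ 0.1  0.6 -1.1] [ 0.135 -0.072  0.052] 0.012693106879337182
4.41 -0.7 [ 1.2  1.5 -2. ] [ 0.377 -0.278  0.048] 0.012500554612835394
4.66 -0.819 [ 2.1  3.3 -3.8] [ 0.653 -0.413 -0.021] 0.012775439205044684
```

View pics/g1.png

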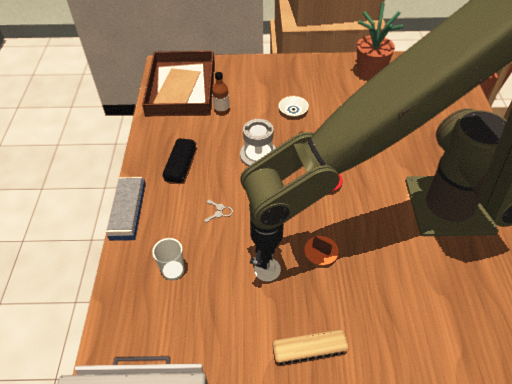

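The jaws hold the knob bar at about (265,262) in the side view, and the knob turns easily. I'll keep turning until the stop.

```bash
python3 - <<'E'
from h import *
j=np.array(manip.observe()["joint_pos"])
for i in range(14):
    j[5]-=.08; manip.move_joints(j); o=manip.observe(); print(round(o["t"],2),o["joint_pos"][5].round(3),o["contact_force"].round(1),o["torque"].round(3),o["opening"].round(4))
    if abs(o["torque"][2])>.35: break
E
```

```text
Traceback (most recent call last):
AttributeError: 'float' object has no attribute 'round'
```

```bash
python3 - <<'E'
from h import *
j=np.array(manip.observe()["joint_pos"])
for i in range(14):
    j[5]-=.08; manip.move_joints(j); o=manip.observe(); print(round(o["t"],2),o["joint_pos"][5].round(3),o["contact_force"].round(1),o["torque"].round(3),round(o["opening"],4))
    if abs(o["torque"][2])>.35: break
E
```

```text
5.21 -0.973 [ 2.3  3.1 -3.2] [ 0.644 -0.414  0.028] 0.0129
5.46 -1.053 [ 2.3  5.  -4. ] [ 0.834 -0.417  0.046] 0.0127
5.71 -1.133 [ 2.4  5.3 -3.7] [ 0.981 -0.44   0.076] 0.0126
5.96 -1.213 [ 2.7  4.9 -3.8] [ 0.96  -0.444  0.032] 0.0127
6.21 -1.293 [ 2.3  6.  -4. ] [ 1.129 -0.454  0.021] 0.0128
6.46 -1.369 [ 1.8  5.1 -4.6] [ 0.902 -0.394 -1.524] 0.0126
```

```bash
python3 - <<'E'
from h import *
manip.set_gripper(.05); p=manip.observe()["tcp_pos"]; manip.movel([p[0],p[1],.16],rate=.2)
o=manip.observe(); print(o["t"],o["contact_force"].round(1))
t=load("top");s=load("side");s["color"]=cv2.imread('pics/side0.png')
out=[]
for im in(t,s):
    g=np.arange(-62,62,1/3.)/1000   # rows: x decreasing, cols: y decreasing
    X=np.array([[.5317-a,-.2095-b,.11] for a in g for b in g]); m=proj(im,X).reshape(len(g),len(g),2).astype(np.float32)
    out.append(cv2.remap(im["color"],m[...,0],m[...,1],cv2.INTER_CUBIC))
m=np.hstack(out)
for k in range(0,m.shape[1]): 
    if k%372 in(186,): m[::4,k]=(0,255,0)
m[186,::4]=(0,255,0)
cv2.imwrite('pics/ortho.png',m); print(m.shape)
E
```

```text
7.65 [ 0.6 -0.5 -0.2]
(372, 744, 3)
```

View pics/ortho.png

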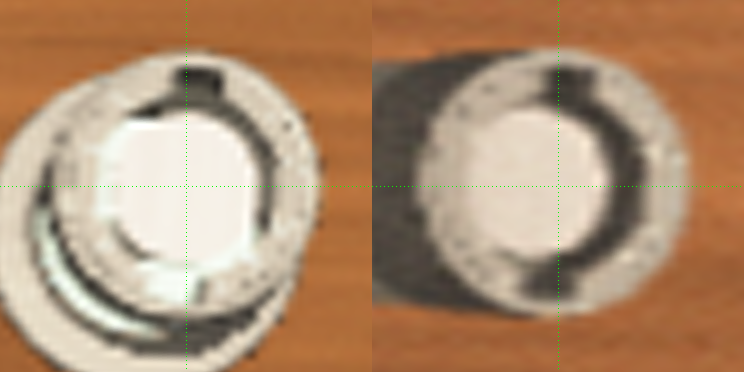

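The ortho views put the collar centre near (185,184), i.e. x≈0.5324, y≈-0.2092. The notches at (199,80) and (569,80)/(550,282) give a yaw of about -6°. Next I pick up the cap.

```bash
python3 - <<'E'
from h import *
c=[.4697,-.0085];y=np.radians(40+180)
manip.goto([*c,.16],down(y)); manip.set_gripper(.05)
hit=manip.movel([*c,.0405],rate=.12,guard=5); manip.pause(.1);o=manip.observe(); print(hit,o["t"],o["tcp_pos"],o["contact_force"].round(1))
if not hit:
    manip.set_gripper(0); o=manip.observe(); print(o["opening"],o["grasp_force"],o["tcp_pos"],o["contact_force"].round(1),o["torque"].round(2))
    manip.movel([*c,.20],rate=.15)
    yl=np.radians(-6+180)
    manip.goto([.5324,-.2092,.20],down(yl)); manip.movel([.5324,-.2092,.165],rate=.1); manip.pause(.2)
    o=manip.observe(); print(o["t"],o["opening"],o["tcp_pos"],o["joint_pos"].round(2),o["contact_force"].round(1))
    t=snap("top");s=snap("side")
    cv2.imwrite('pics/hold.png',np.hstack([cv2.resize(i["color"][b-48:b+48,a-48:a+48],(390,390),interpolation=2) for i,a,b in((t,325,180),(s,258,130))]))
E
```

```text
False 10.075 [ 0.47057084 -0.00859215  0.04154268] [-0.5  0.3 -0.3]
0.01305473286014106 59.004231691360474 [ 0.4700653  -0.00852717  0.04093177] [ 0.5 -0.3  2.2] [0.03 0.01 0.01]
13.2583 0.012875738698832356 [ 0.5329482  -0.20937658  0.16604838] [-0.47  0.02  1.9   0.    1.22 -1.93] [ 0.2  0.5 -0.9]
```

View pics/hold.png

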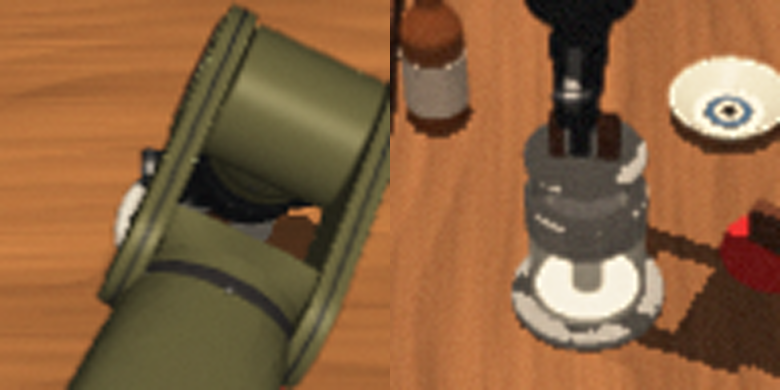

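The steel cap is held level. Its rim (columns 525–648) sits over the collar in the side view. I'll lower it under guard.

```bash
python3 - <<'E'
from h import *
c=[.5324,-.2092]
hit=manip.movel([*c,.139],rate=.03,guard=3); o=manip.observe(); print(hit,o["t"],o["tcp_pos"].round(4),o["contact_force"].round(1),o["torque"].round(2))
E
```

```text
True 14.1 [ 0.532  -0.209   0.1407] [ 0.4 -0.6  2. ] [-0.14 -0.14  0.03]
```

The cap went in past the collar (TCP 0.1407 against 0.151 for a misfit), and the lugs are in the notches. Now I press it down.

```bash
python3 - <<'E'
from h import *
c=[.5324,-.2092]
for z in(.138,.136,.135,.134,.133,.132,.131,.130):
    manip.movel([*c,z],rate=.02); manip.pause(.1);o=manip.observe(); print(z,round(o["t"],2),o["tcp_pos"].round(4),o["contact_force"].round(1),o["torque"].round(2),round(o["opening"],4))
    if o["contact_force"][2]>14: break
E
```

```text
0.138 14.47 [ 0.5326 -0.2093  0.1382] [-0.7  1.   4.5] [0.06 0.1  0.02] 0.013
0.136 14.82 [ 0.5325 -0.2092  0.1362] [-1.   0.3  3.8] [ 0.   -0.05  0.03] 0.0133
0.135 15.17 [ 0.5325 -0.2092  0.1351] [-0.6  0.9  3.4] [ 0.06 -0.1  -0.02] 0.013
0.134 15.52 [ 0.5325 -0.2092  0.135 ] [-2.6  1.9  8.5] [0.19 0.34 0.02] 0.0134
0.133 15.87 [ 0.5325 -0.2092  0.135 ] [-5.6  2.9 12.5] [ 0.28  0.69 -0.07] 0.0126
0.132 16.22 [ 0.5326 -0.2092  0.1349] [-7.9  4.2 17.3] [ 0.49  1.07 -0.05] 0.0127
```

The cap is seated at TCP 0.135 as predicted. Next is the clockwise twist under light press.

```bash
python3 - <<'E'
from h import *
c=[.5324,-.2092]
manip.movel([*c,.1333],rate=.02)
for a in(5,10,15,20,25,30,35,40,45):
    manip.goto([*c,.1333],down(np.radians(174-a))); o=manip.observe(); print(a,round(o["t"],2),o["tcp_pos"].round(4),o["joint_pos"][5].round(3),o["contact_force"].round(1),o["torque"].round(2),round(o["opening"],4))
    if abs(o["torque"][2])>.5 or o["contact_force"][2]>25: break
E
```

```text
5 16.72 [ 0.5333 -0.2096  0.1349] -1.846 [-0.5  0.9  8. ] [ 0.04  0.23 -0.12] 0.013
10 16.97 [ 0.5333 -0.2099  0.1349] -1.759 [ 0.4 -0.6  8.2] [-0.12  0.21 -0.22] 0.0131
15 17.22 [ 0.5333 -0.2101  0.1349] -1.672 [-0.4 -0.8  8.2] [-0.19  0.22 -0.14] 0.0127
20 17.47 [ 0.5332 -0.2102  0.1349] -1.585 [-1.5 -1.   7.5] [-0.21  0.27 -0.1 ] 0.0133
25 17.72 [ 0.5332 -0.2102  0.1349] -1.498 [ 0.5 -0.8  8.4] [-0.22  0.23 -0.16] 0.013
30 17.97 [ 0.5331 -0.2103  0.1349] -1.41 [-1.1 -0.2  7.7] [-0.23  0.32 -0.09] 0.0129
35 18.22 [ 0.5331 -0.2103  0.1349] -1.323 [-1.2 -1.5  8.4] [-0.24  0.26 -0.1 ] 0.0125
40 18.47 [ 0.5331 -0.2103  0.1349] -1.236 [ 0.7 -1.8  8.7] [-0.23  0.3  -0.09] 0.013
45 18.72 [ 0.5331 -0.2103  0.1349] -1.148 [-1.3 -1.1  8.6] [-0.23  0.3  -0.15] 0.013
```

```bash
python3 - <<'E'
from h import *
manip.pause(.5);s=snap("side");t=snap("top");o=manip.observe();print(o["t"],o["tcp_pos"].round(4),o["contact_force"].round(1),o["torque"].round(2),o["grasp_force"])
cv2.imwrite('pics/fin.png',np.hstack([cv2.resize(i["color"][b-w:b+w,a-w:a+w],(390,390),interpolation=2) for i,a,b,w in((s,258,135,36),(s,267,267,36))]))
E
```

```text
19.3167 [ 0.5331 -0.2103  0.1349] [-0.9 -1.4  8.2] [-0.24  0.32 -0.12] 59.95518922805786
```

View pics/fin.png

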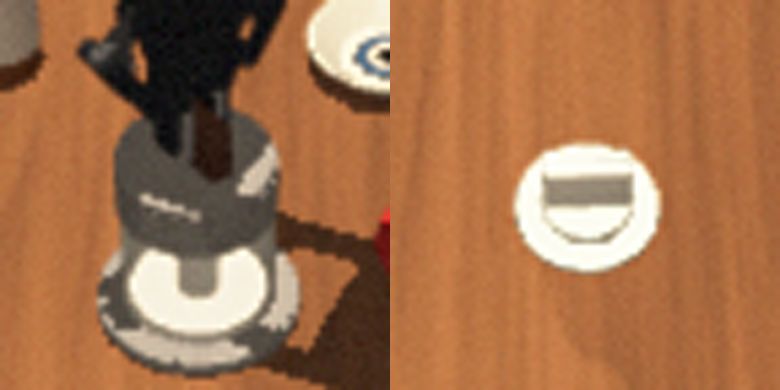

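The cap sits flush on the collar with its bar turned (left crop, about (210,145)). The dimmer bar is at its end stop, along x (right crop, about (588,190)). I'll hand in.

```bash
python3 -c "
from h import *
print(manip.close_job())"
```

```text
the job is handed in; nothing more can be done
None
```

The dimmer is fully off at its end stop, and the steel cap is in the lamp mouth, pressed down, turned about 45° clockwise without clicking and still gripped; the job is handed in.

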